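# Fetch the beaker from behind the bottles

## Robot

A 6-joint arm with a two-finger parallel gripper is mounted at the origin on the work surface. World frame = base frame: x ahead of the robot, y to its left, z up, the work surface at z = 0. Lengths are in m, angles in rad, forces in N, time in s.
With the tool pointing down it reaches from about 0.375 to 0.9 m from the base axis. Payload 3.1 kg.
Tool frame: the origin (TCP) lies between the finger pads; the fingertips stand 11 mm ahead of it and the grasp point (between the pads) lies 8 mm behind it; z points along the fingers, y is the line along which they close (so a half turn about z gives the same grasp; the last joint's range is limited). The gripper opens to 85 mm and grips with 20 to 120 N. Pads are 22 mm wide; open, the fingers measure 114 mm over their backs; the gripper's body (76 mm by 85 mm) begins 54 mm behind the grasp point. The pads swing forward as they close: fully open they stand 13 mm farther back than shut.
Start: joints at [-1.333, 0.527, 1.433, -0, 1.181, -0.178], TCP at [0.253, -0.571, 0.242] pointing down, gripper open.
Joint ranges: [-3.08, 3.08], [-0.75, 2.2], [0.22, 2.44], [-1.43, 4.57], [0, 2.65], [-2.85, 2.85]. Speed limits (rad/s): [2.79, 2.79, 3.14, 3.14, 3.14, 3.14].

## Interface

Orientations are given as [roll, pitch, yaw] about the fixed x, y, z axes, in that order (R = Rz(yaw) Ry(pitch) Rx(roll)).
In Python, from cell import sensors, snapshot, camera_model, ticket, regions_of gives the robot as it stands.
- The arm moves only by the tool send_rows, never from a script. Its argument "motion" is a list that holds one entry, the list of rows, each a list of 4 numbers: the shift along the tool's x, y, z in mm, then the turn about the tool's z in rad. In form: [[[x, y, z, spin], ...]]. A call has 1 to 5 rows; each row shifts and turns the commanded pose from where the row before left it, along the tool's axes as they then stand; what a row does not reach is not made up. A row lasts 1/8 s, in which the tool goes at most 62.5 mm and 10.7 degrees, less where a joint would pass 70% of its speed; a pose out of reach is approached as far as the arm can. A call with a gripper value outside its range is refused whole. "grip" is the finger opening in mm, from 0 to 85.4, set as the call begins (left out, the last holds). The fingers move at their own pace and stop on an object; "force" is the grip in N (left out, the last holds). Time passes only in rows, so rows that do not move let the fingers close. It gives the time, the measured TCP pose, the force, the opening and the grip force at its end, in the units of the state.
- sensors.read_state(): the state, without advancing time (a new reading comes with each control period).
- snapshot(name): name is "scene" or "side" or "wrist"; returns the picture (420x560x3 uint8, red, green, blue); there is no depth.
- camera_model(name): a dict with "mtx" (3x3 intrinsics, pixels), "rvec" (rotation vector, rad) and "tvec" (3), from world to camera coordinates, as OpenCV has them. Camera axes: x right, y down, z forward; pixel columns grow to the right and rows downward; lengths in m; the calibration is good to about 2 mm. A picture is of the moment at which its call begins: read the wrist's pose just before it. camera_model takes no time and is no camera call; for the wrist camera it gives the pose at the moment of the call.
- ticket.finish_job(): hands the job in; it is judged then, once.
Trained networks look in the newest picture that a camera, given by its name, has taken for a name from the list of things; names that differ only in an ending like _2 or _b are one class to them, and where a whole thing is asked for, a point or a joint stands for the part that bears it (a point fixed in the world has none). Each returns a list of dicts, best first, with "confidence" (0 to 1); they miss things now and then, are a little off and sometimes report something else, mostly with a low value. They report only what shows in the picture. A call takes as long as a camera call.
- regions_of(name, camera): "region" (420x560 bool, what is visible of it) and "pixel" ([column, row] in pixels, amid what is visible of it).
The state is a dict: "time_s": time; "joint_pos": joint angles; "qd": joint speeds; "tau": joint torques, N m; "tcp_pos": TCP position; "tool_rot": TCP orientation; "ft_force": force on the tool from outside, world axes, zero at the start; "ft_torque": the same for the moment, N m; "finger_gap": finger opening in m; "finger_force": force on a finger pad.
Only numpy, scipy, OpenCV 4.12 (cv2) and the standard library are available. Lean on these libraries where they do the work, as an engineer would, in place of code of your own. Each camera call takes 0.05 s, during which the arm holds its last target. There are 200 camera calls.

## Task

The low white beaker stands boxed in by three capped bottles in the grey rack: first move all three bottles over to the steel side tray, then stand the beaker in the middle of the stirrer's round plate while the bottles wait on the tray, and finally put each bottle back in the rack on the very spot where it stood at the start. Keep the bottles and the beaker upright throughout, and leave the two small amber vials in the rack where they are.

Things in the scene. Friction and masses are not known exactly. Their poses are not given: they have to be found in the camera images.
- round_bottle_mid (a point): Tall slim round white bottle, 40 mm across, 138 mm high overall (straight to 90, then narrowing to the neck at 104). Origin on its axis, half-way up; z is up. On top a blue cap 30 mm across and 24 high on a neck 23 across, 10 high. Starts upright on one of the rack's three bottle spots, which one varies; yaw varies. About 0.16 kg.
- square_bottle_mid (a point): Square white bottle, 44 x 44 mm in plan, 112 mm high overall (square to 72, then narrowing to the neck at 78). Origin on its axis, half-way up; z is up. On top a blue cap 30 mm across and 24 high on a neck 23 across, 10 high. Starts upright on one of the rack's three bottle spots, which one varies; yaw varies. About 0.16 kg.
- conical_bottle_mid (a point): Conical white bottle (like a conical flask), 56 mm across at the foot, 124 mm high overall, tapering evenly from 6 above the foot to the neck at 90. Origin on its axis, half-way up; z is up. On top a blue cap 30 mm across and 24 high on a neck 23 across, 10 high. Starts upright on one of the rack's three bottle spots, which one varies; yaw varies. About 0.16 kg.
- beaker_mid (a point): Low open white beaker, a plain upright cylinder 50 mm across outside, 55 mm high, wall 3 mm, no handle. Origin at its centre, half-way up; z is up. Starts on the middle spot of the rack's rear row. About 0.09 kg.
- rack: Grey fixed rack: flat tray 144 (x) by 204 mm (y), rim 14 high, floor 6 thick. Origin at the centre of its underside, on the table; x to its rear (away from robot), y left. Six white-ringed spots: front row x=-29, rear row x=+29, each at y=-58, 0, +58. Bottles stand front middle, rear left and rear right, the beaker rear middle, vials front left and right (within 3 of the rings' centres). Place and yaw vary.
- side_tray: Empty stainless steel side tray, fixed, 260 (x) by 130 mm (y), rim 14 high and 4 thick, floor 6 thick. Origin at the centre of its underside, on the table; x along its long side. It lies to the left or the right of the rack, the stirrer on the other side; yaw varies.
- stirrer_plate (a point): Centre of the top face of the magnetic stirrer's round white plate, 124 mm across, 92 mm above the table; z is up. The stirrer is a fixed blue box, 220 by 150 mm, with two black knobs on the side facing the robot; nothing on it stands higher than the plate.
- vial_left_center (a point): Small amber closed vial, a cylinder 28 mm across and 26 mm high, on the rack's front left spot; origin at its centre. To be left alone.
- vial_right_center (a point): The same on the rack's front right spot. To be left alone.

How it is judged:
By the outcome, as a careful person would: the job done as asked, in the order asked, and still so for the second after the job is handed in, with the robot touching nothing.
It also fails if it takes over 149 s, if anything falls off the work surface, if the arm or the gripper's body presses on something with over 40 N, if the wrist force passes 120 N, or if a joint passes its speed limit or range.

## Working session

There is one attempt and no reset: what is moved stays moved. The work goes in short steps, Python scripts to look and compute and a tool call to move; the robot and the scene stay as the last step left them, time stands still between calls to the robot, and variables do not carry over. Pictures are saved under pics/ and viewed, at most 14 in all, crops included, and the job is handed in when it is done.

Besides the shell and the picture viewer there is one more tool, called after "Emit:" as a command line: name --argument value ..., lists and objects as JSON in quotes. send_rows: Moves the arm, as the interface text tells. Its arguments: {"type":"object","properties":{"motion":{"type":"array"},"grip":{"type":"number"},"force":{"type":"number"}},"required":["motion"]}

```bash
ls; mkdir -p pics; python3 - <<'E'
from cell import *
import cv2,numpy as np
print(sensors.read_state())
a=snapshot("scene");b=snapshot("side")
cv2.imwrite("pics/a.png",a[:,:,::-1]);cv2.imwrite("pics/b.png",b[:,:,::-1])
for c in("scene","side"):
    print(c,camera_model(c))
    for n in["round_bottle_mid","square_bottle_mid","conical_bottle_mid","beaker_mid","rack","side_tray","vial_left_center"]:
        for r in regions_of(n,c)[:2]: print(n,r["pixel"],round(r["confidence"],2),r["region"].sum())
E
```

```text
pics
{'time_s': 0.0, 'joint_pos': array([-1.33248511e+00,  5.28446369e-01,  1.43391306e+00, -2.06599394e-05,
        1.18140546e+00, -1.78513321e-01]), 'qd': array([ 2.86546520e-04, -9.09080380e-04,  7.40017007e-05, -1.18625284e-03,
        8.73341302e-04, -1.10480276e-03]), 'tau': array([-1.60783533e-03, -4.42356598e+01, -1.78025025e+01, -1.62680817e-04,
        8.61409237e-03, -9.91284878e-06]), 'tcp_pos': array([ 0.25288312, -0.57078925,  0.24134234]), 'tool_rot': array([-3.13945154e+00, -3.66923978e-04,  4.16832006e-01]), 'ft_force': array([-0.06707396, -0.23216267, -0.15758973]), 'ft_torque': array([ 0.00725095, -0.00546315,  0.02355541]), 'finger_force': 0.0, 'finger_gap': 0.08551388670021229}
scene {'mtx': array([[510.59662813,   0.        , 277.7053918 ],
       [  0.        , 510.59662813, 214.01919896],
       [  0.        ,   0.        ,   1.        ]]), 'rvec': array([ 0.85853325,  2.67847508, -0.85606198]), 'tvec': array([ 0.47033185, -0.21717576,  1.36098032])}
round_bottle_mid [307.7, 246.0] 0.75 829
square_bottle_mid [318.5, 213.0] 0.57 608
conical_bottle_mid [277.4, 212.0] 0.89 769
conical_bottle_mid [399.7, 325.5] 0.19 9798
beaker_mid [291.1, 230.4] 0.64 594
rack [296.3, 248.5] 0.97 2641
side_tray [241.1, 136.6] 0.63 4006
vial_left_center [328.6, 248.8] 0.7 179
side {'mtx': array([[505.16814184,   0.        , 278.1752502 ],
       [  0.        , 505.16814184, 208.50036191],
       [  0.        ,   0.        ,   1.        ]]), 'rvec': array([ 0.37530745, -2.83773023,  1.05093128]), 'tvec': array([0.53885789, 0.17517373, 1.12911949])}
round_bottle_mid [264.1, 245.1] 0.91 830
square_bottle_mid [299.3, 240.0] 0.78 819
conical_bottle_mid [280.5, 210.8] 0.75 567
conical_bottle_mid [285.4, 261.6] 0.63 2104
beaker_mid [272.9, 231.6] 0.73 366
rack [283.8, 261.3] 0.58 2054
vial_left_center [292.4, 263.8] 0.67 161
```

```bash
python3 - <<'E'
import cv2,numpy as np
a=cv2.imread("pics/a.png");b=cv2.imread("pics/b.png")
cv2.imwrite("pics/a2.png",cv2.resize(a[80:360,120:490],None,fx=2.15,fy=2.14,interpolation=2))
cv2.imwrite("pics/b2.png",cv2.resize(b[80:360,100:470],None,fx=2.15,fy=2.14,interpolation=2))
E
```

```text
(no output)
```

View pics/a2.png

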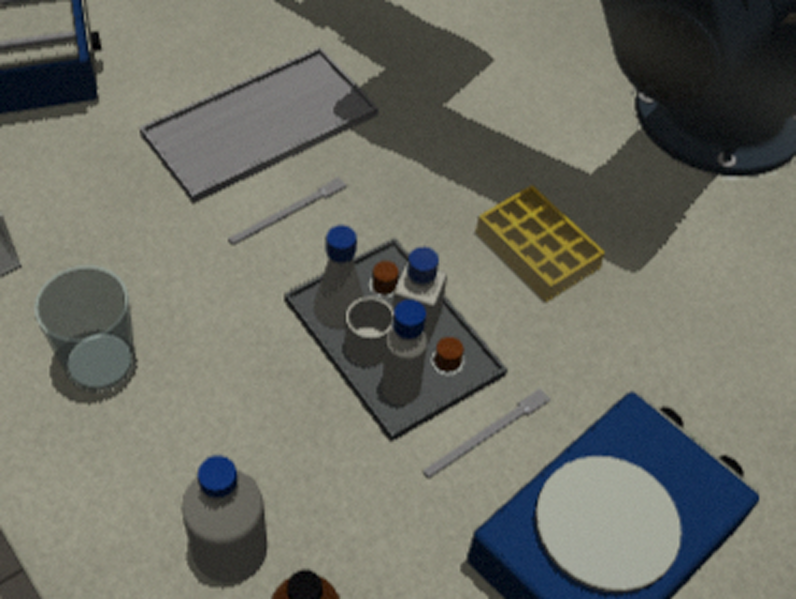

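View pics/b2.png

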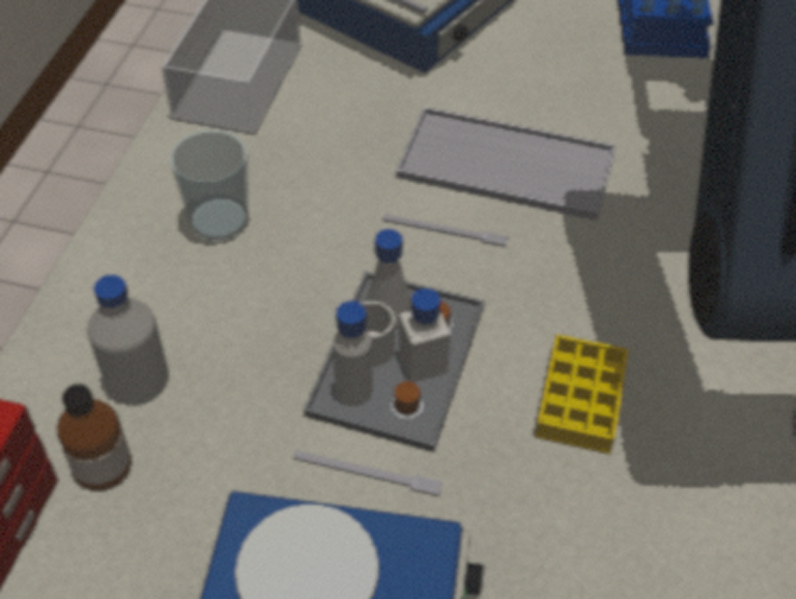

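The pictures show the square bottle front middle (cap at crop pixel 423,265 in scene), conical rear right (341,243), and round rear left (409,318), with the beaker between them. The side tray is on the right and the stirrer plate on the left (608,523). Next I'll fit the poses.

```bash
cat > h.py <<'E'
from cell import *
import cv2,numpy as np
from scipy.optimize import least_squares
def ray(c,uv,z,m=None):
    m=m or camera_model(c);R=cv2.Rodrigues(m["rvec"])[0]
    d=R.T@np.linalg.inv(m["mtx"])@[uv[0],uv[1],1];o=-R.T@m["tvec"]
    return o+d*(z-o[2])/d[2]
def proj(c,P,m=None):
    m=m or camera_model(c)
    return cv2.projectPoints(np.array(P,float).reshape(-1,1,3),m["rvec"],m["tvec"],m["mtx"],None)[0].reshape(-1,2)
E
python3 - <<'E'
from h import *
ca=lambda p:(120+p[0]/2.15,80+p[1]/2.14)
cb=lambda p:(100+p[0]/2.15,80+p[1]/2.14)
def rect(A,B,lx,ly,z):
    P=np.array([ray("scene",ca(p),z) for p in A]+([ray("side",cb(p),z) for p in B]))
    print(P[:,:2].round(3).tolist())
    L=np.array([[-lx,-ly],[-lx,ly],[lx,ly],[lx,-ly]])/2; L=np.vstack([L]*(len(P)//4))
    f=lambda q:((L@np.array([[np.cos(q[2]),np.sin(q[2])],[-np.sin(q[2]),np.cos(q[2])]])+q[:2])-P[:,:2]).ravel()
    s=[least_squares(f,[*P[:,:2].mean(0),y]) for y in(-1.5,0,1.5)];s=min(s,key=lambda s:s.cost);print(s.x.round(4),np.abs(s.fun).max());return s.x
# order: front right, front left, rear left, rear right
q=rect([(395,241),(505,371),(392,437),(286,297)],[(483,302),(434,446),(306,413),(366,275)],.144,.204,.014)
c,s=np.cos(q[2]),np.sin(q[2])
for n,x,y in[("sq",-.029,0),("round",.029,.058),("con",.029,-.058),("beak",.029,0)]: print(n,(q[0]+c*x-s*y).round(4),(q[1]+s*x+c*y).round(4))
for n,a,b,z in[("sq",(423,265),(426,306),.106),("round",(409,318),(351,319),.132),("con",(341,243),(389,245),.118),("plate",(608,523),(308,565),.092)]:
    print(n,ray("scene",ca(a),z).round(4),ray("side",cb(b),z).round(4))
rect([(320,51),(376,111),(194,199),(142,131)],[(598,215),(613,147),(427,111),(398,176)][:0],.26,.13,.014)
print([ray("side",cb(p),.014)[:2].round(3) for p in[(613,147),(598,215),(398,176),(427,111)]])
E
```

```text
[[0.459, -0.062], [0.471, 0.138], [0.611, 0.131], [0.601, -0.068], [0.457, -0.062], [0.467, 0.139], [0.606, 0.134], [0.597, -0.066]]
[ 0.5334  0.0354 -0.0465] 0.004598517747899655
sq 0.5045 0.0368
round 0.5651 0.092
con 0.5597 -0.0238
beak 0.5624 0.0341
sq [0.5033 0.0327 0.106 ] [0.5033 0.0339 0.106 ]
round [0.5658 0.0877 0.132 ] [0.5664 0.0898 0.132 ]
con [ 0.5589 -0.0288  0.118 ] [ 0.5589 -0.0277  0.118 ]
plate [0.5387 0.3347 0.092 ] [0.536  0.3317 0.092 ]
[[0.35, -0.361], [0.355, -0.235], [0.609, -0.242], [0.604, -0.369]]
[ 0.4797 -0.3016 -0.0309] 0.003666596132790134
[array([ 0.347, -0.36 ]), array([ 0.349, -0.233]), array([ 0.602, -0.236]), array([ 0.596, -0.367])]
```

Emit:
send_rows --motion '[[[0, 0, 0, 0.139], [0, 0, 0, 0.139], [0, 0, 0, 0.139], [30, -53, 0, 0], [30, -53, 0, 0]]]' --grip 60 --force 50

```text
time_s: 1.42
tcp_pos: [0.3133, -0.4648, 0.2422]
tool_rot: [3.142, -0.0, -0.002]
ft_force: [-0.1, 0.6, -0.5]
finger_gap: 0.0602
finger_force: 0.0
```

Emit:
send_rows --motion '[[[30, -53, 0, 0], [30, -53, 0, 0], [30, -53, 0, 0], [30, -53, 0, 0], [30, -53, 0, 0]]]'

```text
time_s: 2.05
tcp_pos: [0.4641, -0.1989, 0.2427]
tool_rot: [3.141, -0.001, -0.001]
ft_force: [0.7, -0.8, 0.4]
finger_gap: 0.0599
finger_force: 0.0
```

Emit:
send_rows --motion '[[[30, -53, 0, 0], [30, -53, 0, 0], [12, -50, 0, 0], [0, -20, 0, 0], [0, 0, 0, 0]]]'

```text
time_s: 2.68
tcp_pos: [0.5347, -0.0236, 0.2423]
tool_rot: [3.141, 0.001, 0.002]
ft_force: [0.3, 0.2, -0.2]
finger_gap: 0.0602
finger_force: 0.0
```

```bash
python3 - <<'E'
from h import *
m=camera_model("wrist");w=snapshot("wrist");print(m["rvec"],m["tvec"],-cv2.Rodrigues(m["rvec"])[0].T@m["tvec"])
cv2.imwrite("pics/w1.png",w[:,:,::-1])
hsv=cv2.cvtColor(w,cv2.COLOR_RGB2HSV);k=cv2.inRange(hsv,(105,120,40),(130,255,255))
n,l,s,c=cv2.connectedComponentsWithStats(k)
for i in range(1,n):
    if s[i,4]>150: print(s[i].tolist(),c[i].round(1),[ (z,ray("wrist",c[i],z,m)[:2].round(4).tolist()) for z in(.118,.13,.144)])
E
```

```text
[-2.04581308  2.04148008  0.33807306] [-0.02470886  0.46463633  0.5520348 ] [ 0.61781767 -0.02342589  0.37281688]
[0, 94, 82, 199, 10697] [ 29.4 208.4] [(0.118, [0.532, 0.2031]), (0.13, [0.536, 0.1924]), (0.144, [0.5407, 0.1799])]
[122, 155, 46, 39, 1356] [144.5 173.5] [(0.118, [0.5642, 0.0946]), (0.13, [0.5667, 0.089]), (0.144, [0.5696, 0.0826])]
[271, 161, 35, 37, 987] [287.7 179. ] [(0.118, [0.5596, -0.0296]), (0.13, [0.5623, -0.0293]), (0.144, [0.5655, -0.029])]
[208, 215, 32, 35, 857] [224.2 232.3] [(0.118, [0.509, 0.0288]), (0.13, [0.5141, 0.0263]), (0.144, [0.5201, 0.0234])]
```

View pics/w1.png

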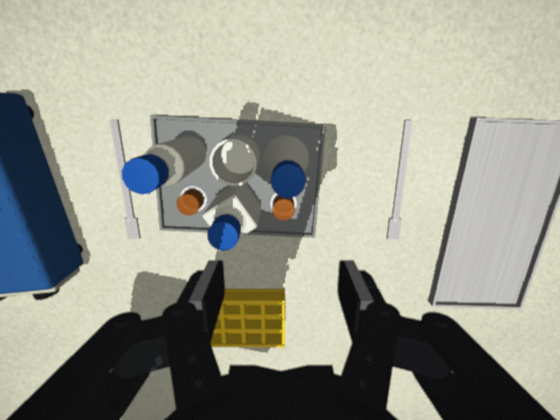

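The wrist view agrees: caps at pixels (288,179) conical, (144,173) round, and (224,232) square. I'm picking the conical bottle first.

Emit:
send_rows --motion '[[[25, 5, 30, 0], [0, 0, 50, 0], [0, 0, 40, 0], [0, 0, 12, 0], [0, 0, 0, 0]]]'

```text
time_s: 3.35
tcp_pos: [0.5602, -0.0308, 0.1102]
tool_rot: [3.142, 0.001, -0.002]
ft_force: [-0.7, -0.7, -0.2]
finger_gap: 0.0604
finger_force: 0.0
```

Emit:
send_rows --motion '[[[0, 0, 0, 0], [0, 0, 0, 0], [0, 0, 0, 0], [0, 0, 0, 0]]]' --grip 20

```text
time_s: 3.85
tcp_pos: [0.5614, -0.0297, 0.1122]
tool_rot: [3.14, -0.004, 0.0]
ft_force: [-1.6, -0.1, 6.7]
finger_gap: 0.0283
finger_force: 49.5
```

Emit:
send_rows --motion '[[[0, 0, -30, 0], [0, 25, -15, 0], [0, 50, 0, 0], [0, 55, 0, 0], [0, 55, 0, 0]]]'

```text
time_s: 4.47
tcp_pos: [0.56, -0.2157, 0.1557]
tool_rot: [3.141, -0.0, 0.001]
ft_force: [0.7, 0.5, -1.0]
finger_gap: 0.0281
finger_force: 49.9
```

Emit:
send_rows --motion '[[[0, 55, 0, 0], [0, 30, 0, 0], [0, 0, 15, 0], [0, 0, 20, 0], [0, 0, 5, 0]]]'

```text
time_s: 5.1
tcp_pos: [0.5586, -0.297, 0.1132]
tool_rot: [-3.138, 0.004, 0.001]
ft_force: [0.0, -0.0, -2.2]
finger_gap: 0.0284
finger_force: 49.9
```

Emit:
send_rows --motion '[[[0, 0, 4, 0], [0, 0, 1, 0], [0, 0, 0, 0]]]'

```text
time_s: 5.48
tcp_pos: [0.5601, -0.2978, 0.1125]
tool_rot: [-3.14, 0.0, 0.001]
ft_force: [-2.5, 3.2, 7.6]
finger_gap: 0.0285
finger_force: 51.0
```

```bash
python3 - <<'E'
from h import *
s=sensors.read_state();print(s["tcp_pos"],s["ft_force"])
w=snapshot("side");cv2.imwrite("pics/s2.png",cv2.resize(w[60:260,180:480,::-1],None,fx=2.5,fy=2.5))
E
```

```text
[ 0.56006773 -0.29776677  0.11251238] [-2.480675    3.1563958   7.57761056]
```

View pics/s2.png

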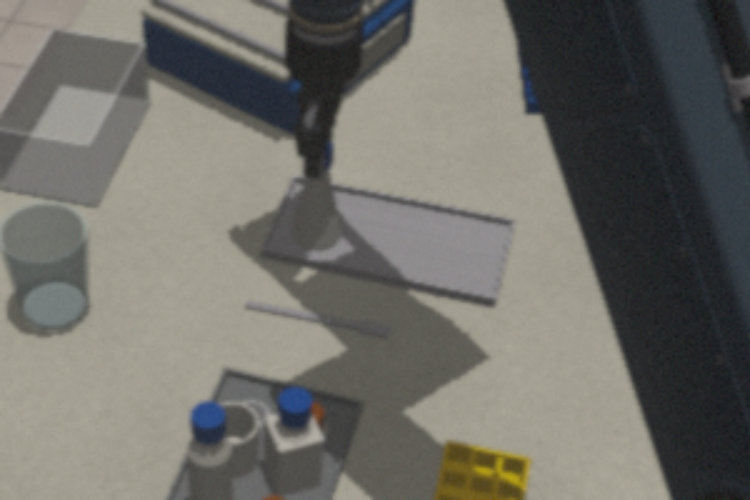

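The conical bottle stands at the rear end of the tray (picture pixel 320,235). I'll release it and go for the square bottle.

Emit:
send_rows --motion '[[[0, 0, 0, 0], [0, 0, 0, 0], [0, 0, -30, 0], [0, 0, -50, 0], [-10, -50, -10, 0]]]' --grip 60

```text
time_s: 6.15
tcp_pos: [0.5536, -0.2539, 0.2043]
tool_rot: [3.134, -0.01, -0.004]
ft_force: [0.5, 0.2, -0.6]
finger_gap: 0.0603
finger_force: 0.0
```

Emit:
send_rows --motion '[[[-15, -58, 0, 0], [-15, -58, 0, 0], [-15, -58, 0, 0], [0, -58, 0, 0], [0, -48, 0, 0]]]'

```text
time_s: 6.78
tcp_pos: [0.5049, 0.0325, 0.2006]
tool_rot: [-3.142, -0.001, 0.0]
ft_force: [0.7, 0.6, -0.3]
finger_gap: 0.0598
finger_force: 0.0
```

```bash
cat > caps.py <<'E'
from h import *
import sys
m=camera_model("wrist");w=snapshot("wrist");print(sensors.read_state()["tcp_pos"])
hsv=cv2.cvtColor(w,cv2.COLOR_RGB2HSV);k=cv2.inRange(hsv,(105,120,40),(130,255,255))
n,l,s,c=cv2.connectedComponentsWithStats(k)
for i in range(1,n):
    if s[i,4]>150: print(s[i].tolist(),[ (z,ray("wrist",c[i],z,m)[:2].round(4).tolist()) for z in(.11,.122,.136)])
E
python3 caps.py
```

```text
[0.50385421 0.03746179 0.20048652]
[0, 54, 103, 240, 16622] [(0.11, [0.5287, 0.2189]), (0.122, [0.5319, 0.2088]), (0.136, [0.5357, 0.197])]
[171, 120, 51, 48, 1915] [(0.11, [0.5648, 0.0944]), (0.122, [0.5661, 0.091]), (0.136, [0.5675, 0.0871])]
[264, 198, 38, 42, 1204] [(0.11, [0.5053, 0.0313]), (0.122, [0.5097, 0.0313]), (0.136, [0.515, 0.0314])]
```

Emit:
send_rows --motion '[[[0, 3, 40, 0], [0, 0, 45, 0], [0, 0, 17, 0], [0, 0, 0, 0], [0, 0, 0, 0]]]'

```text
time_s: 7.45
tcp_pos: [0.506, 0.0272, 0.0989]
tool_rot: [3.141, -0.002, -0.0]
ft_force: [0.3, -0.3, 0.3]
finger_gap: 0.0597
finger_force: 0.0
```

```bash
python3 caps.py
```

```text
[0.50610611 0.02725371 0.09926175]
[32, 132, 127, 98, 9459] [(0.11, [0.5621, 0.1036]), (0.122, [0.5648, 0.0959]), (0.136, [0.5679, 0.087])]
[0, 244, 31, 98, 1654] [(0.11, [0.5038, 0.1549]), (0.122, [0.5123, 0.1421]), (0.136, [0.5223, 0.1271])]
[241, 256, 63, 77, 3925] [(0.11, [0.5062, 0.0312]), (0.122, [0.5145, 0.0308]), (0.136, [0.5241, 0.0303])]
```

Emit:
send_rows --motion '[[[0, -4, 0, 0], [0, 0, 0, 0]]]'

```text
time_s: 7.75
tcp_pos: [0.5055, 0.0317, 0.099]
tool_rot: [3.141, -0.001, 0.0]
ft_force: [-0.4, -0.7, -0.0]
finger_gap: 0.0599
finger_force: 0.0
```

Emit:
send_rows --motion '[[[0, 0, 0, 0], [0, 0, 0, 0], [0, 0, 0, 0], [0, 0, 0, 0]]]' --grip 20

```text
time_s: 8.25
tcp_pos: [0.5053, 0.0314, 0.0987]
tool_rot: [3.141, -0.0, -0.0]
ft_force: [-1.0, 0.2, 5.9]
finger_gap: 0.0285
finger_force: 49.4
```

Emit:
send_rows --motion '[[[0, 0, -50, 0], [0, 30, -10, 0], [-5, 55, 0, 0], [-10, 58, 0, 0], [-10, 58, 0, 0]]]'

```text
time_s: 8.88
tcp_pos: [0.4794, -0.1708, 0.1577]
tool_rot: [-3.141, 0.001, 0.0]
ft_force: [0.4, -0.2, -2.4]
finger_gap: 0.0284
finger_force: 50.2
```

Emit:
send_rows --motion '[[[0, 58, 0, 0], [0, 45, 0, 0], [0, 27, 15, 0], [0, 0, 35, 0], [0, 0, 5, 0]]]'

```text
time_s: 9.5
tcp_pos: [0.4779, -0.298, 0.1004]
tool_rot: [-3.136, 0.005, -0.001]
ft_force: [1.1, 0.5, -1.9]
finger_gap: 0.0286
finger_force: 50.2
```

Emit:
send_rows --motion '[[[0, 0, 4, 0], [0, 0, 0, 0], [0, 0, 0, 0]]]'

```text
time_s: 9.88
tcp_pos: [0.4807, -0.2996, 0.1003]
tool_rot: [3.14, -0.001, 0.0]
ft_force: [-0.1, 0.5, -2.0]
finger_gap: 0.0285
finger_force: 50.2
```

Emit:
send_rows --motion '[[[0, 0, 2, 0], [0, 0, 0, 0], [0, 0, 0, 0]]]'

```text
time_s: 10.25
tcp_pos: [0.4809, -0.3, 0.0987]
tool_rot: [3.14, -0.002, -0.0]
ft_force: [0.0, 1.8, 5.4]
finger_gap: 0.0287
finger_force: 51.1
```

Emit:
send_rows --motion '[[[0, 0, 0, 0], [0, 0, 0, 0], [0, 0, -40, 0], [0, 0, -55, 0], [10, -50, -20, 0]]]' --grip 60

```text
time_s: 10.88
tcp_pos: [0.4922, -0.2534, 0.2156]
tool_rot: [3.135, -0.007, -0.005]
ft_force: [1.4, -0.5, -0.8]
finger_gap: 0.06
finger_force: 0.0
```

Emit:
send_rows --motion '[[[15, -57, 0, 0], [15, -57, 0, 0], [15, -57, 0, 0], [15, -57, 0, 0], [17, -57, 0, 0]]]'

```text
time_s: 11.5
tcp_pos: [0.5673, 0.0373, 0.2121]
tool_rot: [3.141, 0.0, -0.0]
ft_force: [0.7, -1.0, 0.8]
finger_gap: 0.0597
finger_force: 0.0
```

Emit:
send_rows --motion '[[[0, -52, 0, 0], [0, 0, 0, 0], [0, 0, 0, 0]]]'

```text
time_s: 11.88
tcp_pos: [0.5669, 0.0874, 0.212]
tool_rot: [3.141, 0.001, 0.001]
ft_force: [-0.0, -0.4, 0.2]
finger_gap: 0.0601
finger_force: 0.0
```

```bash
python3 caps.py
```

```text
[0.56709002 0.08666755 0.2121287 ]
[0, 126, 159, 215, 18483] [(0.11, [0.548, 0.2556]), (0.122, [0.5533, 0.247]), (0.136, [0.5594, 0.2368])]
[261, 203, 40, 44, 1401] [(0.11, [0.5578, 0.0873]), (0.122, [0.5625, 0.0873]), (0.136, [0.5681, 0.0873])]
```

Well aligned; descend and grip.

Emit:
send_rows --motion '[[[0, -1, 40, 0], [0, 0, 40, 0], [0, 0, 8, 0], [0, 0, 0, 0], [0, 0, 0, 0]]]'

```text
time_s: 12.55
tcp_pos: [0.5685, 0.0879, 0.1259]
tool_rot: [3.141, -0.003, -0.001]
ft_force: [1.1, 0.1, -0.5]
finger_gap: 0.06
finger_force: 0.0
```

Emit:
send_rows --motion '[[[0, 0, 0, 0], [0, 0, 0, 0], [0, 0, 0, 0], [0, 0, 0, 0]]]' --grip 20

```text
time_s: 13.05
tcp_pos: [0.5681, 0.0884, 0.1256]
tool_rot: [3.141, -0.002, 0.0]
ft_force: [-0.6, -1.5, 6.8]
finger_gap: 0.0289
finger_force: 49.4
```

Emit:
send_rows --motion '[[[0, 0, -50, 0], [0, 0, -40, 0], [-18, 45, 0, 0], [-22, 52, 0, 0], [-22, 52, 0, 0]]]'

```text
time_s: 13.68
tcp_pos: [0.5042, -0.0614, 0.2143]
tool_rot: [3.142, -0.0, 0.001]
ft_force: [0.5, 0.1, -0.9]
finger_gap: 0.0288
finger_force: 49.9
```

Emit:
send_rows --motion '[[[-22, 52, 0, 0], [-22, 52, 0, 0], [-22, 52, 0, 0], [-22, 52, 0, 0], [-13, 31, 30, 0]]]'

```text
time_s: 14.3
tcp_pos: [0.4045, -0.3034, 0.1857]
tool_rot: [3.136, -0.004, -0.002]
ft_force: [0.3, -0.0, -1.3]
finger_gap: 0.0283
finger_force: 49.9
```

Emit:
send_rows --motion '[[[0, 0, 40, 0], [0, 0, 16, 0], [0, 0, 3, 0], [0, 0, 0, 0], [0, 0, 0, 0]]]'

```text
time_s: 14.92
tcp_pos: [0.4041, -0.2993, 0.1252]
tool_rot: [-3.141, 0.0, -0.0]
ft_force: [0.7, -0.5, -0.9]
finger_gap: 0.0281
finger_force: 50.6
```

Emit:
send_rows --motion '[[[0, 0, 1, 0], [0, 0, 0, 0], [0, 0, 0, 0]]]'

```text
time_s: 15.3
tcp_pos: [0.4044, -0.2996, 0.125]
tool_rot: [3.141, -0.001, -0.0]
ft_force: [-0.7, 0.4, 5.3]
finger_gap: 0.0284
finger_force: 51.2
```

Emit:
send_rows --motion '[[[0, 0, 0, 0], [0, 0, 0, 0], [0, 0, -40, 0], [0, 0, -50, 0], [10, -50, 0, 0]]]' --grip 60

```text
time_s: 15.92
tcp_pos: [0.4171, -0.2542, 0.218]
tool_rot: [3.133, -0.009, -0.005]
ft_force: [0.3, 0.3, -1.1]
finger_gap: 0.0595
finger_force: 0.0
```

Emit:
send_rows --motion '[[[22, -50, 0, 0], [22, -50, 0, 0], [22, -50, 0, 0], [22, -50, 0, 0], [22, -50, 0, 0]]]' --grip 80

```text
time_s: 16.55
tcp_pos: [0.5247, 0.0022, 0.2142]
tool_rot: [3.141, -0.0, -0.0]
ft_force: [1.0, -0.7, -0.2]
finger_gap: 0.0796
finger_force: 0.0
```

Emit:
send_rows --motion '[[[10, -29, 0, 0], [0, 0, 0, 0], [0, 0, 0, 0]]]'

```text
time_s: 16.92
tcp_pos: [0.5337, 0.0291, 0.214]
tool_rot: [3.141, 0.001, 0.0]
ft_force: [-0.4, -0.2, -0.8]
finger_gap: 0.0796
finger_force: 0.0
```

```bash
python3 - <<'E'
from h import *
m=camera_model("wrist");w=snapshot("wrist");print(sensors.read_state()["tcp_pos"])
cv2.imwrite("pics/w2.png",w[:,:,::-1])
for r in regions_of("beaker_mid","wrist")[:2]:
    ys,xs=np.where(r["region"]);print(r["confidence"],xs.min(),xs.max(),ys.min(),ys.max(),r["pixel"])
    k=cv2.fitEllipse(cv2.convexHull(np.argwhere(r["region"])[:,::-1].astype(np.int32)));print(k)
    # model fit: hull of beaker projected, compare bbox
    t=np.linspace(0,6.283,60);ring=lambda x,y,z:np.c_[x+.025*np.cos(t),y+.025*np.sin(t),0*t+z]
    def f(q):
        p=proj("wrist",np.vstack([ring(*q,.006),ring(*q,.061)]),m);return np.r_[p.min(0)-[xs.min(),ys.min()],p.max(0)-[xs.max(),ys.max()]]
    s=least_squares(f,[.562,.031]);print(s.x,s.fun)
for c in("scene","side"):
    snapshot(c)
    for r in regions_of("beaker_mid",c)[:1]: print(c,r["pixel"],r["confidence"],ray(c,r["pixel"],.036))
E
```

```text
[0.53369501 0.02862723 0.21409299]
0.75 258 308 136 191 [285.9, 164.9]
((282.6516418457031, 163.61309814453125), (50.48851776123047, 55.724822998046875), 179.03515625)
[0.56386202 0.02693125] [-1.07369973 -0.92516008  1.07042455  0.94125924]
scene [290.0, 230.5] 0.75 [0.56030687 0.01825569 0.036     ]
side [270.4, 236.3] 0.8 [0.56770465 0.03385128 0.036     ]
```

View pics/w2.png

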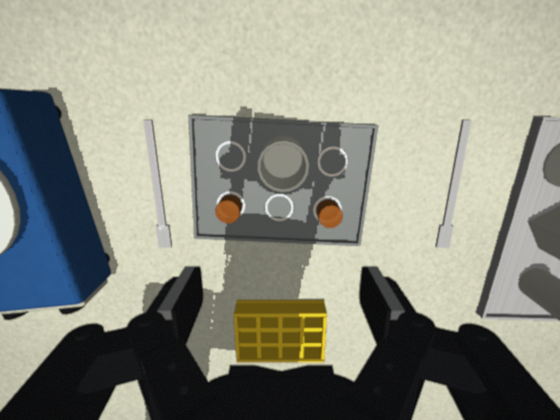

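The beaker now stands alone in the rear row (pixel 283,164), vials untouched (229,210 and 330,212). I'll grasp it by the outside.

Emit:
send_rows --motion '[[[30, 2, 40, 0], [0, 0, 55, 0], [0, 0, 45, 0], [0, 0, 0, 0], [0, 0, 0, 0]]]'

```text
time_s: 17.85
tcp_pos: [0.5652, 0.0271, 0.0755]
tool_rot: [3.141, -0.002, -0.001]
ft_force: [0.6, -0.8, 0.5]
finger_gap: 0.08
finger_force: 0.0
```

Emit:
send_rows --motion '[[[0, 0, 25, 0], [0, 0, 13, 0], [0, 0, 0, 0], [0, 0, 0, 0]]]'

```text
time_s: 18.35
tcp_pos: [0.5649, 0.0274, 0.0374]
tool_rot: [3.141, -0.002, -0.0]
ft_force: [-0.2, -0.7, 0.4]
finger_gap: 0.0801
finger_force: 0.0
```

Emit:
send_rows --motion '[[[0, 0, 0, 0], [0, 0, 0, 0], [0, 0, 0, 0], [0, 0, 0, 0]]]' --grip 40 --force 30

```text
time_s: 18.85
tcp_pos: [0.5646, 0.0275, 0.0371]
tool_rot: [3.141, -0.001, -0.0]
ft_force: [-0.5, 0.0, 5.0]
finger_gap: 0.0485
finger_force: 31.7
```

Emit:
send_rows --motion '[[[0, 0, -50, 0], [0, 0, -50, 0], [0, 0, -40, 0], [-5, -50, 0, 0], [-5, -55, 0, 0]]]'

```text
time_s: 19.48
tcp_pos: [0.5544, 0.1328, 0.1768]
tool_rot: [-3.142, -0.001, -0.003]
ft_force: [0.0, -0.1, -1.3]
finger_gap: 0.0482
finger_force: 32.0
```

```bash
python3 - <<'E'
from h import *
from scipy.spatial import ConvexHull
t=np.linspace(0,6.283,90)
for c in("scene","side","wrist"):
    m=camera_model(c);w=snapshot(c);cv2.imwrite(f"pics/p_{c}.png",w[:,:,::-1])
    hsv=cv2.cvtColor(w,cv2.COLOR_RGB2HSV)
    pc=proj(c,[.538,.333,.092],m)[0]
    k=cv2.inRange(hsv,(0,0,120),(180,50,255));n,l,s,cc=cv2.connectedComponentsWithStats(k)
    x,y=np.clip(pc.round().astype(int),0,[559,419]);i=l[y,x];print(c,pc,i,s[i].tolist())
    cn=max(cv2.findContours((l==i).astype(np.uint8),0,1)[0],key=len)[:,0].astype(float)
    cn=cn[(cn[:,0]>2)&(cn[:,0]<557)&(cn[:,1]<417)&(cn[:,1]>2)]
    P=np.array([ray(c,p,.092,m)[:2] for p in cn])
    r=least_squares(lambda q:np.hypot(*(P-q[:2]).T)-q[2],[.538,.333,.062],loss="soft_l1",f_scale=.002);print(r.x.round(4),np.abs(r.fun).max())
E
```

```text
scene [402.40554026 323.49762849] 69 [370, 293, 67, 63, 3268]
[0.5366 0.3321 0.0608] 0.0012460739074494215
side [242.02013865 344.4098357 ] 2 [0, 32, 560, 388, 60098]
[ 0.4816 -0.0964  0.5487] 0.36546828696786404
wrist [ 32.23136177 237.77809296] 3 [0, 161, 116, 144, 13573]
[0.5377 0.3299 0.0612] 0.0008620281200483401
```

Emit:
send_rows --motion '[[[-5, -55, 0, 0], [-6, -55, 0, 0], [-6, -55, 0, 0], [0, -33, 0, 0], [0, 0, 20, 0]]]'

```text
time_s: 20.25
tcp_pos: [0.5387, 0.3326, 0.1571]
tool_rot: [-3.14, -0.004, 0.002]
ft_force: [-0.0, 0.6, -1.9]
finger_gap: 0.0485
finger_force: 32.2
```

Emit:
send_rows --motion '[[[0, 0, 20, 0], [0, 0, 8, 0], [0, 0, 3, 0], [0, 0, 0, 0], [0, 0, 0, 0]]]'

```text
time_s: 20.88
tcp_pos: [0.5378, 0.3305, 0.1261]
tool_rot: [-3.141, -0.001, -0.0]
ft_force: [-0.3, -0.1, -1.6]
finger_gap: 0.0483
finger_force: 32.1
```

Emit:
send_rows --motion '[[[0, 0, 2, 0], [0, 0, 1, 0], [0, 0, 0, 0], [0, 0, 0, 0]]]'

```text
time_s: 21.38
tcp_pos: [0.5374, 0.3306, 0.1231]
tool_rot: [-3.141, -0.001, -0.0]
ft_force: [-1.3, -1.0, 5.4]
finger_gap: 0.0485
finger_force: 32.7
```

Emit:
send_rows --motion '[[[0, 0, 0, 0], [0, 0, 0, 0], [0, 0, 0, 0], [0, 0, -45, 0], [0, 0, -55, 0]]]' --grip 80 --force 50

```text
time_s: 22.0
tcp_pos: [0.5363, 0.33, 0.2216]
tool_rot: [3.14, 0.004, -0.0]
ft_force: [0.2, -0.2, 0.1]
finger_gap: 0.0799
finger_force: 0.0
```

Emit:
send_rows --motion '[[[-10, 50, 0, 0], [-12, 57, 0, 0], [-12, 57, 0, 0], [-12, 57, 0, 0], [-12, 57, 0, 0]]]' --grip 60

```text
time_s: 22.62
tcp_pos: [0.4788, 0.0508, 0.2224]
tool_rot: [3.141, -0.001, 0.0]
ft_force: [1.9, -0.7, -0.1]
finger_gap: 0.0599
finger_force: 0.0
```

Emit:
send_rows --motion '[[[-12, 57, 0, 0], [-12, 57, 0, 0], [-12, 57, 0, 0], [-12, 57, 0, 0], [-12, 57, 0, 0]]]'

```text
time_s: 23.25
tcp_pos: [0.4186, -0.2344, 0.2224]
tool_rot: [3.141, -0.001, -0.001]
ft_force: [1.2, 0.1, 1.0]
finger_gap: 0.0604
finger_force: 0.0
```

Emit:
send_rows --motion '[[[-12, 57, 0, 0], [-3, 10, 0, 0], [0, 0, 0, 0], [0, 0, 0, 0]]]'

```text
time_s: 23.75
tcp_pos: [0.404, -0.2976, 0.2221]
tool_rot: [-3.14, 0.001, 0.001]
ft_force: [-0.1, 0.4, 0.6]
finger_gap: 0.0599
finger_force: 0.0
```

```bash
python3 caps.py; python3 - <<'E'
from h import *
w=snapshot("scene");cv2.imwrite("pics/c1.png",cv2.resize(w[80:380,120:490,::-1],None,fx=2,fy=2))
E
```

```text
[ 0.40420274 -0.29755883  0.22219896]
[261, 0, 41, 25, 788] [(0.11, [0.5523, -0.2975]), (0.122, [0.5491, -0.2975]), (0.136, [0.5453, -0.2975])]
[266, 99, 38, 39, 1131] [(0.11, [0.4802, -0.3003]), (0.122, [0.4806, -0.3002]), (0.136, [0.481, -0.3001])]
[267, 200, 38, 42, 1236] [(0.11, [0.3947, -0.3011]), (0.122, [0.3992, -0.3009]), (0.136, [0.4046, -0.3008])]
[503, 209, 57, 111, 5148] [(0.11, [0.3535, -0.5281]), (0.122, [0.3601, -0.5167]), (0.136, [0.3678, -0.5034])]
```

View pics/c1.png

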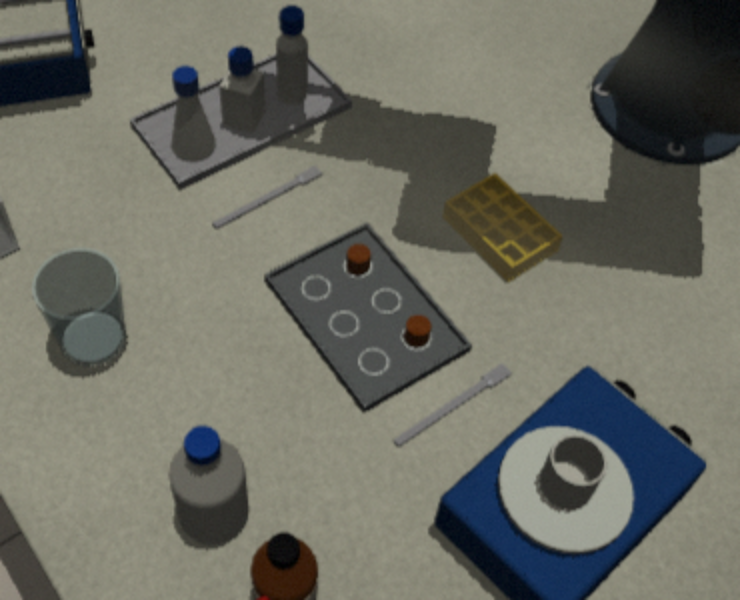

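Everything is upright: three bottles on the tray (185,85 / 240,65 / 290,25), the beaker centred on the plate (572,475), and the vials in place. I'll check the ring centres, then return the round bottle.

```bash
python3 - <<'E'
from h import *
for n,u,v in[("con",316,288),("sq",386,300),("round",374,361)]: print(n,ray("scene",(120+u/2,80+v/2),.006).round(4))
m=None
E
```

```text
con [ 0.5593 -0.0277  0.006 ]
sq [0.5038 0.0319 0.006 ]
round [0.5642 0.0876 0.006 ]
```

Emit:
send_rows --motion '[[[0, 2, 45, 0], [0, 0, 40, 0], [0, 0, 12, 0], [0, 0, 0, 0], [0, 0, 0, 0]]]'

```text
time_s: 24.48
tcp_pos: [0.405, -0.302, 0.1266]
tool_rot: [3.14, -0.002, 0.0]
ft_force: [-0.5, -0.3, 0.2]
finger_gap: 0.0602
finger_force: 0.0
```

Emit:
send_rows --motion '[[[0, 0, 0, 0], [0, 0, 0, 0], [0, 0, 0, 0], [0, 0, 0, 0]]]' --grip 20

```text
time_s: 24.98
tcp_pos: [0.4046, -0.3019, 0.1265]
tool_rot: [3.14, -0.002, -0.0]
ft_force: [-0.7, 0.8, 6.4]
finger_gap: 0.0285
finger_force: 49.0
```

Emit:
send_rows --motion '[[[0, 0, -50, 0], [0, -30, -10, 0], [22, -52, 0, 0], [22, -52, 0, 0], [22, -52, 0, 0]]]'

```text
time_s: 25.6
tcp_pos: [0.4705, -0.1141, 0.1855]
tool_rot: [3.141, -0.001, -0.001]
ft_force: [0.4, -0.4, -1.3]
finger_gap: 0.0284
finger_force: 50.1
```

Emit:
send_rows --motion '[[[22, -52, 0, 0], [22, -52, 0, 0], [22, -52, 0, 0], [22, -40, 0, 0], [10, -8, 0, 0]]]'

```text
time_s: 26.22
tcp_pos: [0.5688, 0.0911, 0.1853]
tool_rot: [-3.141, -0.0, 0.004]
ft_force: [0.2, -0.8, -1.3]
finger_gap: 0.0286
finger_force: 50.1
```

Emit:
send_rows --motion '[[[0, 0, 30, 0], [0, 0, 20, 0], [0, 0, 6, 0], [0, 0, 0, 0], [0, 0, 0, 0]]]'

```text
time_s: 26.85
tcp_pos: [0.5689, 0.0881, 0.1302]
tool_rot: [3.141, -0.002, -0.001]
ft_force: [0.7, -0.2, -1.7]
finger_gap: 0.0288
finger_force: 50.1
```

Emit:
send_rows --motion '[[[-1, 0, 3, 0], [0, 0, 1, 0], [0, 0, 0, 0], [0, 0, 0, 0]]]'

```text
time_s: 27.35
tcp_pos: [0.5679, 0.0885, 0.1265]
tool_rot: [3.141, -0.002, 0.0]
ft_force: [-0.3, 0.0, 5.9]
finger_gap: 0.0286
finger_force: 50.8
```

Emit:
send_rows --motion '[[[0, 0, 0, 0], [0, 0, 0, 0], [0, 0, -40, 0], [0, 0, -40, 0], [0, 50, 0, 0]]]' --grip 60

```text
time_s: 27.98
tcp_pos: [0.5695, 0.0403, 0.2086]
tool_rot: [3.141, -0.008, 0.005]
ft_force: [0.5, -0.1, 0.6]
finger_gap: 0.0597
finger_force: 0.0
```

Emit:
send_rows --motion '[[[-2, 58, 0, 0], [-2, 58, 0, 0], [-2, 58, 0, 0], [-2, 58, 0, 0], [0, 58, 0, 0]]]'

```text
time_s: 28.6
tcp_pos: [0.5586, -0.2533, 0.205]
tool_rot: [-3.141, 0.0, -0.001]
ft_force: [0.1, -0.1, -0.4]
finger_gap: 0.06
finger_force: 0.0
```

Emit:
send_rows --motion '[[[0, 46, 30, 0], [0, 0, 0, 0], [0, 0, 0, 0]]]'

```text
time_s: 28.98
tcp_pos: [0.5586, -0.2968, 0.1748]
tool_rot: [-3.14, 0.001, -0.001]
ft_force: [-0.0, 0.7, -0.5]
finger_gap: 0.06
finger_force: 0.0
```

```bash
python3 caps.py
```

```text
[ 0.5590519  -0.296353    0.17538274]
[448, 0, 112, 175, 7882] [(0.11, [0.6548, -0.4346]), (0.122, [0.654, -0.4262]), (0.136, [0.6531, -0.4163])]
[261, 212, 43, 51, 1746] [(0.11, [0.5544, -0.2975]), (0.122, [0.5598, -0.2975]), (0.136, [0.5661, -0.2975])]
[268, 297, 36, 47, 1396] [(0.11, [0.4829, -0.3003]), (0.122, [0.4926, -0.3001]), (0.136, [0.504, -0.2999])]
[503, 336, 57, 83, 2633] [(0.11, [0.432, -0.5119]), (0.122, [0.4449, -0.4987]), (0.136, [0.46, -0.4833])]
```

Emit:
send_rows --motion '[[[1, 1, 40, 0], [0, 0, 20, 0], [0, 0, 3, 0], [0, 0, 0, 0], [0, 0, 0, 0]]]'

```text
time_s: 29.65
tcp_pos: [0.561, -0.2986, 0.1139]
tool_rot: [3.14, -0.002, 0.0]
ft_force: [-0.2, 0.1, 0.1]
finger_gap: 0.06
finger_force: 0.0
```

Emit:
send_rows --motion '[[[0, 0, 0, 0], [0, 0, 0, 0], [0, 0, 0, 0], [0, 0, 0, 0]]]' --grip 20

```text
time_s: 30.15
tcp_pos: [0.5605, -0.2986, 0.1132]
tool_rot: [3.141, -0.001, -0.0]
ft_force: [-0.7, 1.8, 6.1]
finger_gap: 0.0283
finger_force: 49.4
```

Emit:
send_rows --motion '[[[0, 0, -45, 0], [0, -40, 0, 0], [0, -55, 0, 0], [0, -55, 0, 0], [0, -55, 0, 0]]]'

```text
time_s: 30.78
tcp_pos: [0.5596, -0.0921, 0.1568]
tool_rot: [-3.141, 0.001, -0.001]
ft_force: [0.4, 0.4, -2.5]
finger_gap: 0.0287
finger_force: 50.1
```

Emit:
send_rows --motion '[[[0, -45, 0, 0], [1, -19, 0, 0], [0, 0, 30, 0], [0, 0, 10, 0], [0, 0, 0, 0]]]'

```text
time_s: 31.4
tcp_pos: [0.5607, -0.0302, 0.1164]
tool_rot: [-3.141, 0.002, -0.001]
ft_force: [-0.4, -0.7, -2.0]
finger_gap: 0.0284
finger_force: 50.0
```

Emit:
send_rows --motion '[[[0, 0, 2, 0], [0, 0, 0, 0], [0, 0, 0, 0]]]'

```text
time_s: 31.78
tcp_pos: [0.5615, -0.0298, 0.1158]
tool_rot: [3.141, -0.001, -0.001]
ft_force: [-0.1, 0.7, -2.1]
finger_gap: 0.0287
finger_force: 50.1
```

Emit:
send_rows --motion '[[[0, 0, 2, 0], [0, 0, 0.5, 0], [0, 0, 0, 0], [0, 0, 0, 0]]]'

```text
time_s: 32.28
tcp_pos: [0.5614, -0.0295, 0.1132]
tool_rot: [3.141, -0.001, -0.0]
ft_force: [-0.4, 1.0, 3.0]
finger_gap: 0.0283
finger_force: 50.5
```

Emit:
send_rows --motion '[[[0, 0, 0, 0], [0, 0, 0, 0], [0, 0, -40, 0], [0, 0, -45, 0], [-15, 50, 0, 0]]]' --grip 60

```text
time_s: 32.9
tcp_pos: [0.5493, -0.0785, 0.2015]
tool_rot: [3.139, -0.009, 0.005]
ft_force: [0.1, 0.3, -1.8]
finger_gap: 0.0602
finger_force: 0.0
```

Emit:
send_rows --motion '[[[-17, 55, 0, 0], [-16, 55, 0, 0], [-16, 55, 0, 0], [-16, 54, 30, 0], [0, 0, 0, 0]]]'

```text
time_s: 33.52
tcp_pos: [0.4794, -0.3006, 0.1664]
tool_rot: [-3.14, 0.002, -0.006]
ft_force: [0.2, 0.5, 0.5]
finger_gap: 0.0599
finger_force: 0.0
```

```bash
python3 caps.py
```

```text
[ 0.4801247  -0.29860856  0.16715759]
[464, 0, 96, 51, 3771] [(0.11, [0.6063, -0.4286]), (0.122, [0.6035, -0.4204]), (0.136, [0.6002, -0.4109])]
[259, 210, 43, 49, 1669] [(0.11, [0.4813, -0.3003]), (0.122, [0.4866, -0.3003]), (0.136, [0.4927, -0.3004])]
[518, 288, 42, 119, 3601] [(0.11, [0.3911, -0.5019]), (0.122, [0.4022, -0.489]), (0.136, [0.415, -0.474])]
```

Emit:
send_rows --motion '[[[1, 1, 40, 0], [0, 0, 25, 0], [0, 0, 2, 0], [0, 0, 0, 0], [0, 0, 0, 0]]]'

```text
time_s: 34.2
tcp_pos: [0.4834, -0.2986, 0.1028]
tool_rot: [3.14, -0.002, 0.001]
ft_force: [0.4, 0.4, 0.1]
finger_gap: 0.0596
finger_force: 0.0
```

Emit:
send_rows --motion '[[[0, 0, 0, 0], [0, 0, 0, 0], [0, 0, 0, 0], [0, 0, 0, 0]]]' --grip 20

```text
time_s: 34.7
tcp_pos: [0.4829, -0.299, 0.1023]
tool_rot: [3.14, -0.001, -0.0]
ft_force: [0.6, 0.7, 5.9]
finger_gap: 0.0284
finger_force: 49.4
```

Emit:
send_rows --motion '[[[0, 0, -50, 0], [0, -35, -5, 0], [5, -55, 0, 0], [6, -55, 0, 0], [6, -55, 0, 0]]]'

```text
time_s: 35.33
tcp_pos: [0.4989, -0.0966, 0.1559]
tool_rot: [-3.141, 0.001, -0.001]
ft_force: [1.4, -0.1, -2.2]
finger_gap: 0.0288
finger_force: 50.2
```

Emit:
send_rows --motion '[[[6, -55, 0, 0], [1, -50, 0, 0], [0, -25, 0, 0], [0, 0, 25, 0], [0, 0, 20, 0]]]'

```text
time_s: 35.95
tcp_pos: [0.5058, 0.0324, 0.1105]
tool_rot: [-3.141, 0.001, 0.001]
ft_force: [-0.3, 0.2, -2.2]
finger_gap: 0.0284
finger_force: 50.2
```

Emit:
send_rows --motion '[[[0, 0, 4, 0], [0, 0, 0, 0], [0, 0, 0, 0]]]'

```text
time_s: 36.33
tcp_pos: [0.507, 0.0314, 0.108]
tool_rot: [3.141, -0.001, -0.001]
ft_force: [1.1, 0.5, -2.7]
finger_gap: 0.0284
finger_force: 50.2
```

Emit:
send_rows --motion '[[[0, 0, 4, 0], [0, 0, 1.5, 0], [0, 0, 0.5, 0], [0, 0, 0, 0]]]'

```text
time_s: 36.83
tcp_pos: [0.5069, 0.0314, 0.1023]
tool_rot: [3.141, -0.001, -0.0]
ft_force: [-1.5, -1.3, 4.9]
finger_gap: 0.0282
finger_force: 50.9
```

Emit:
send_rows --motion '[[[0, 0, 0, 0], [0, 0, 0, 0], [0, 0, -40, 0], [0, 0, -55, 0], [-20, 40, -20, 0]]]' --grip 60

```text
time_s: 37.45
tcp_pos: [0.4892, -0.0079, 0.2194]
tool_rot: [3.14, -0.008, 0.004]
ft_force: [-0.4, -0.3, -0.7]
finger_gap: 0.0604
finger_force: 0.0
```

Emit:
send_rows --motion '[[[0, 55, 0, 0], [0, 55, 0, 0], [0, 55, 0, 0], [0, 0, 0, 0], [0, 0, 0, 0]]]'

```text
time_s: 38.08
tcp_pos: [0.4858, -0.1729, 0.216]
tool_rot: [-3.14, 0.001, -0.001]
ft_force: [-0.4, 0.6, -0.1]
finger_gap: 0.0599
finger_force: 0.0
```

```bash
python3 - <<'E'
from h import *
a=cv2.imread("pics/a.png")[:,:,::-1];b=cv2.imread("pics/b.png")[:,:,::-1]
for c,o in(("scene",a),("side",b)):
    w=snapshot(c)
    cv2.imwrite(f"pics/f_{c}.png",cv2.resize(w[80:380,120:490,::-1],None,fx=2,fy=2))
    for n,g in[("sq",(.505,.0315,.106)),("round",(.568,.088,.132)),("con",(.561,-.029,.118))]:
        p=proj(c,g)[0].astype(int);r=[]
        for im in(o,w):
            k=cv2.inRange(cv2.cvtColor(np.ascontiguousarray(im),cv2.COLOR_RGB2HSV),(105,120,40),(130,255,255))
            k2=k[p[1]-12:p[1]+12,p[0]-12:p[0]+12];ys,xs=np.where(k2>0)
            r.append(ray(c,(xs.mean()+p[0]-12,ys.mean()+p[1]-12),g[2])[:2] if len(xs) else np.zeros(2))
        print(c,n,r[0].round(4),((r[1]-r[0])*1000).round(1))
E
```

```text
scene sq [0.4996 0.0267] [-0.4 -1.1]
scene round [0.5618 0.0826] [-0.2  2.3]
scene con [ 0.5552 -0.0348] [-0.5  1. ]
side sq [0.5064 0.0262] [-0.2  0.3]
side round [0.5692 0.0827] [-0.6  2.5]
side con [ 0.5626 -0.0349] [-1.   1.5]
```

View pics/f_scene.png

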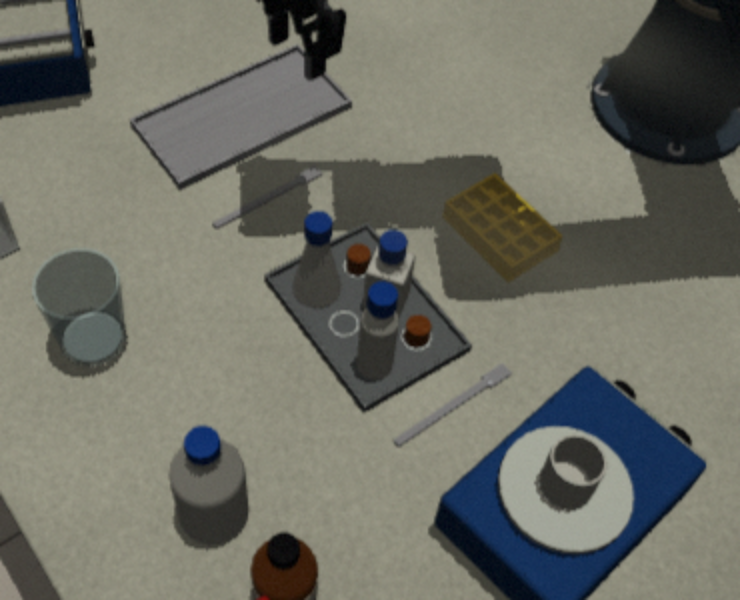

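The final picture shows all three bottles upright on their spots, within about 2.5 mm of where they started. The beaker is central on the plate and the vials are untouched. I'm handing it in.

```bash
python3 -c "
from cell import *
print(ticket.finish_job())"
```

```text
the job is handed in; nothing more can be done
None
```

The job is handed in: all three bottles went to the side tray, the beaker was stood in the middle of the stirrer plate, and each bottle is back upright within about 2.5 mm of its starting spot, with the vials left untouched.

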